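# Restock the blue lane of the module rack

## Task

The row of blue-topped switching modules in the stock rack needs restocking, oldest first. Pull the blue-topped module that stands back in the blue-lipped lane forward, right up to the lane's front lip (the robot's side), then take the new blue-topped module from the black mat and set it down gently in the same lane close behind the first, leaving less than two centimetres between them. Both must end upright and square to the lane, and the old orange-topped module in the neighbouring lane must stay as it is.

Things in the scene. Friction and masses are not known exactly. Their poses are not given: they have to be found in the camera images.
- lane_blue: Blue-lipped stock lane, fixed: open aluminium channel, inside 190 mm long (x) and 65 mm wide (y), floor 4 mm thick, walls 3 mm thick, 14 mm high above the floor. Origin: centre of its underside, 15 mm above the table. +x points to the back, away from the robot; the blue front lip's inner face is at x = -95 mm. The orange-lipped lane lies parallel to it on either side, 100 mm between centre lines.
- old_blue_center (a point): Centre (40 mm above its underside) of the old blue-topped module in the blue lane: grey box 60 (x) by 45 (y) by 60 mm high, on it a blue block 46 by 45 by 20 mm (80 mm in all). Grasp its flat sides, 45 mm apart along its y; 0.2 to 0.45 kg. z up, x about along the lane; either way round is good. Against the front lip its centre is at x = -65 mm in the lane's frame.
- new_blue_center (a point): Centre (40 mm above its underside) of the new blue-topped module, same size, shape and axes as the old one, standing on the thin black mat on the table (underside at z = 0) among modules with orange, green and red tops; turned by up to 25 degrees.
- old_orange_center (a point): Centre of the old orange-topped module standing in the neighbouring orange-lipped lane; same size and shape. To be left standing where it is.
Mind the look-alikes: they are no part of the job. Leave any yellow look-alike of the part that bears new_blue_center alone.

How it is judged (in metres and radians):
On the way, in this order (a step that is already met when the one before it is completed fails the run):
1. the old blue-topped module stands at the front lip of the blue lane, let go (x of old_blue_center in the frame of lane_blue between -0.08 and -0.047 m and y of old_blue_center in the frame of lane_blue between -0.015 and 0.015 m and z of old_blue_center in the frame of lane_blue between 0.038 and 0.05 m and angle between old_blue_center's own z axis and vertical below 0.1 rad and angle between the x axis of old_blue_center and the x axis of lane_blue, either way round below 0.21 rad and contact force between the fingers and old_blue below 0.05 N), for 0.2 s.
2. the new blue-topped module stands close behind it in the same lane, let go (x of new_blue_center in the frame of lane_blue between -0.02 and 0.035 m and y of new_blue_center in the frame of lane_blue between -0.015 and 0.015 m and z of new_blue_center in the frame of lane_blue between 0.038 and 0.05 m and angle between each of new_blue_center, old_blue_center's own z axis and vertical below 0.1 rad and angle between the x axis of each of new_blue_center, old_blue_center and the x axis of lane_blue, either way round below 0.21 rad and horizontal distance between new_blue_center and old_blue_center below 0.085 m and x of old_blue_center in the frame of lane_blue between -0.08 and -0.047 m and y of old_blue_center in the frame of lane_blue between -0.015 and 0.015 m and z of old_blue_center in the frame of lane_blue between 0.038 and 0.05 m and contact force between the fingers and new_blue below 0.05 N), for 0.2 s.
At the end, for the whole second after the job is handed in: In the blue lane: old blue module within 18 mm of the front lip, new one behind it with a gap of at most 25 mm; both on the lane floor, within 15 mm of its centre line, upright within 6 degrees, square within 12 degrees (either way round), released and at rest (all of step 2 and contact force between the fingers and old_blue below 0.05 N and linear speed of each of old_blue, new_blue below 0.02 m/s); the robot touches nothing.
It fails at once if the old orange-topped module in the neighbouring lane is shifted by more than 20 mm or tipped (distance of old_orange_center from where it was at the start of the episode above 0.02 m or angle between old_orange_center's own z axis and vertical above 0.3 rad).
It fails at once if a blue-topped module is banged down in the lane (over 60 N) (contact force between any of old_blue, new_blue and lane_blue above 60 N).
It also fails if it takes over 51 s, if anything falls off the work surface, if the arm or the gripper's body presses on something with over 40 N, if the wrist force passes 120 N, or if a joint passes its speed limit or range.

## Robot

A 6-joint arm with a two-finger parallel gripper is mounted at the origin on the work surface. World frame = base frame: x ahead of the robot, y to its left, z up, the work surface at z = 0. Lengths are in mm, angles in rad, forces in N, time in s.
With the tool pointing down it reaches from about 275 to 975 mm from the base axis. Payload 8.4 kg.
Tool frame: the origin (TCP) lies midway between the tips of the shut fingers; the grasp point (between the pads) lies 19 mm behind it; z points along the fingers, y is the direction in which the jaws open and shut (so a half turn about z gives the same grasp; the last joint's range is limited). The gripper opens to 92 mm and grips with 3 to 60 N. Pads are 20 mm wide; open, the fingers measure 128 mm over their backs; the gripper's body (75 mm by 189 mm) begins 69 mm behind the grasp point.
Start: joints at [-1.183, 0.353, 1.633, -0, 1.155, -0.002], TCP at [237.501, -578.119, 214.583] pointing down, gripper open.
Joint ranges: [-2.63, 2.63], [-0.92, 2.1], [0.06, 2.66], [-1.3, 4.44], [0, 2.69], [-3.02, 3.02]. Speed limits (rad/s): [2.22, 2.22, 2.79, 3.14, 3.14, 3.14].

## Interface

Orientations are given as [roll, pitch, yaw] about the fixed x, y, z axes, in that order (R = Rz(yaw) Ry(pitch) Rx(roll)).
In Python, from workcell import sense, viewer, env gives the robot as it stands.
- The arm moves only by the shell command python3 -m jog 'ROWS' [FORCE]. ROWS is text: rows parted by semicolons, each of 7 numbers parted by spaces: the finger opening in mm, from 0 to 91.9, then the shift along the tool's x, y, z in mm, then the turn, a rotation vector about the tool's x, y, z in degrees. A call has 1 to 5 rows; each row shifts and turns the pose as measured when the row begins, along the tool's axes as they then stand; what a row does not reach is not made up. A row lasts 1/8 s, in which the tool goes at most 62.5 mm and 10.7 degrees, less where a joint would pass 70% of its speed; a pose out of reach is approached as far as the arm can. A call with a gripper value outside its range is refused whole. The fingers move at their own pace and stop on an object; FORCE is the grip in N (left out, the last holds). Time passes only in rows, so rows that do not move let the fingers close. It gives the time, the measured TCP pose, the force and the opening at its end, in the units of the state.
- sense(): the state, without advancing time (a new reading comes with each control period).
- viewer.grab_frame(name): name is "scene" or "top"; returns a dict with "image" (480x640x3 uint8, red, green, blue), "K" (3x3 intrinsics, pixels), "k1" (the pictures are not rectified: a ray, as slopes to the right and down, at radius r is drawn at 1 + k1 r^2 times it, then the intrinsics apply), "origin" and "rotation" of the camera in the world. Camera axes: x right, y up, looking along -z (the intrinsics and any distortion apply to the point x, -y, -z); pixel columns grow to the right and rows downward; lengths in mm; the calibration is good to about 2 mm. A picture is of the moment at which its call begins. There is no depth.
- env.close_job(): hands the job in, once; it reports no verdict.
Trained networks look in a picture, given as the dict that the camera call returned (one of the last four; its "shot" number tells which), for a name from the list of things; names that differ only in an ending like _2 or _b are one class to them, and where a whole thing is asked for, a point or a joint stands for the part that bears it (a point fixed in the world has none). Each returns a list of dicts, best first, with "confidence" (0 to 1); they miss things now and then, are a little off and sometimes report something else, mostly with a low value. They report only what shows in the picture. A call takes as long as a camera call. They do not tell look-alikes from the thing itself.
- viewer.search_frame(picture, thing): "xyz" ([x, y, z] in mm, in world coordinates, good to about 4 mm: the middle of the surface that is visible of it).
The state is a dict: "clock": time; "joint_pos": joint angles; "qd": joint speeds; "joint_torque": joint torques, N m; "position": TCP position; "eef_rot": TCP orientation; "contact_force": force on the tool from outside, world axes, zero at the start; "moment": the same for the moment, N m; "finger_gap": finger opening in mm.
Only numpy, scipy, OpenCV 4.12 (cv2) and the standard library are available. Lean on these libraries where they do the work, as an engineer would, in place of code of your own. Each camera call takes 0.05 s, during which the arm holds its last target. There are 200 camera calls.

## Working session

There is one attempt and no reset: what is moved stays moved. The work goes in short steps, Python scripts to look and compute and a shell command to move; the robot and the scene stay as the last step left them, time stands still between calls to the robot, and variables do not carry over. Pictures are saved under pics/ and viewed, about 8 in all and at most 12, crops included, and the job is handed in when it is done.

```bash
mkdir -p pics; ls; python3 - <<'E'
from workcell import sense, viewer
import cv2
s=sense(); print(s)
for n in ("scene","top"):
    f=viewer.grab_frame(n); cv2.imwrite(f"pics/{n}1.png",f["image"][:,:,::-1])
    print(n,f["K"],f["k1"],f["origin"],f["rotation"])
    for t in ("lane_blue","old_blue_center","new_blue_center","old_orange_center"):
        print(t,viewer.search_frame(f,t))
E
```

```text
pics
{'clock': 0.0, 'joint_pos': array([-1.18341818e+00,  3.53612334e-01,  1.63414418e+00,  1.73731224e-06,
        1.15519956e+00, -2.38917661e-03]), 'qd': array([ 1.23005785e-03,  7.45729792e-04, -7.57903826e-05, -3.36316038e-05,
        1.87885229e-04,  6.38627026e-04]), 'joint_torque': array([-7.31883829e-04, -5.93857205e+01, -3.34215331e+01,  6.97433855e-02,
        2.33479100e-02, -1.43779216e-04]), 'position': array([ 237.30020117, -577.65535805,  213.88176659]), 'eef_rot': array([-3.14022924e+00, -4.84592080e-06,  3.89766616e-01]), 'contact_force': array([-0.26375289, -0.36452608, -0.09730123]), 'moment': array([-0.02663425, -0.04211423, -0.03403224]), 'finger_gap': 91.81325251567762}
scene [[481.12694023   0.         316.00054693]
 [  0.         481.12694023 253.4453357 ]
 [  0.           0.           1.        ]] -0.005915598585774471 [856.15121727 267.63805732 886.13426232] [ 5.33145652e-01 -7.29970895e-04  2.49236385e+00]
lane_blue [{'xyz': [509.2, 130.4, 19.8], 'confidence': 0.94}]
old_blue_center [{'xyz': [576.5, 132.7, 99.2], 'confidence': 0.71}, {'xyz': [597.6, -332.5, 60.1], 'confidence': 0.45}]
new_blue_center [{'xyz': [626.1, -504.1, 60.6], 'confidence': 0.86}, {'xyz': [598.2, -331.7, 58.7], 'confidence': 0.59}]
old_orange_center [{'xyz': [604.7, 223.1, 99.7], 'confidence': 0.89}]
top [[566.75361443   0.         318.91902162]
 [  0.         566.75361443 244.753291  ]
 [  0.           0.           1.        ]] 0.06226370348504346 [ 450.17120654 -120.24390601 1208.96053462] [ 0.0721227  -0.02654693 -1.57789786]
lane_blue [{'xyz': [507.0, 127.3, 18.8], 'confidence': 0.56}]
old_blue_center [{'xyz': [558.8, 114.7, 100.4], 'confidence': 0.76}]
new_blue_center [{'xyz': [589.4, -341.6, 78.2], 'confidence': 0.9}]
old_orange_center [{'xyz': [585.9, 214.6, 101.0], 'confidence': 0.84}]
```

View pics/top1.png

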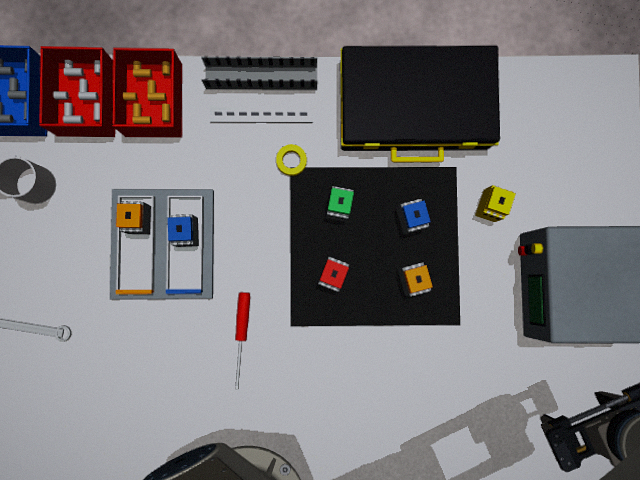

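View pics/scene1.png

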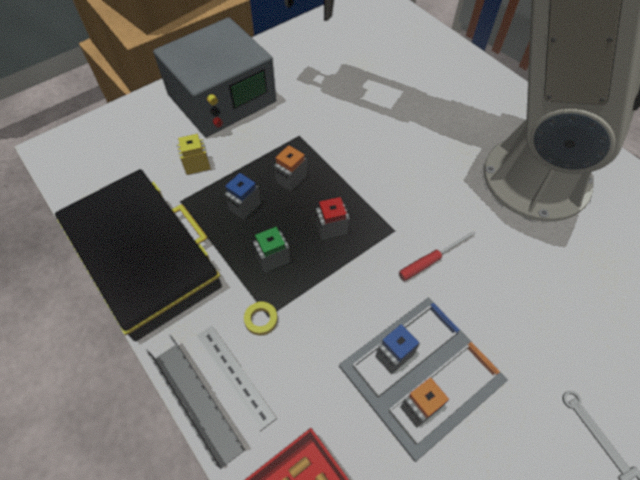

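The top view shows the black mat with green (341,201), blue (415,215), red (334,273) and orange (416,279) modules, and a yellow look-alike beside it at (496,203). The blue-lipped lane is at x 167–202, lip (184,291), with the old blue module at (181,230). The old orange module is at (131,215).
The only blue-topped module on the mat is at (415,215), so that's the one meant. I'll rectify and measure both blue modules and the lane.

```bash
cat > h.py <<'E'
import numpy as np, cv2
from scipy.spatial.transform import Rotation as R
from workcell import sense, viewer
def proj(f,P):
    P=np.atleast_2d(P).astype(float)
    c=(P-f["origin"])@R.from_euler('xyz',f["rotation"]).as_matrix()
    x=c[:,0]/-c[:,2]; y=-c[:,1]/-c[:,2]; d=1+f["k1"]*(x*x+y*y); K=f["K"]
    return np.c_[K[0,0]*x*d+K[0,2],K[1,1]*y*d+K[1,2]]
def ortho(f,c,z,half=70,s=4):
    # rectified picture of plane z: col = (half-(y-cy))*s, row=(half-(x-cx))*s
    n=2*half*s; r,q=np.mgrid[0:n,0:n]
    X=c[0]+half-r/s; Y=c[1]+half-q/s
    m=proj(f,np.c_[X.ravel(),Y.ravel(),np.full(X.size,z)]).astype(np.float32).reshape(n,n,2)
    return cv2.remap(f["image"],m,None,cv2.INTER_CUBIC)
def blue_rect(f,c,z,half=70,s=4,name=None,area=None):
    o=ortho(f,c,z,half,s); hsv=cv2.cvtColor(o,cv2.COLOR_RGB2HSV)
    m=cv2.inRange(hsv,(100,120,120),(125,255,255))
    m=cv2.morphologyEx(m,cv2.MORPH_OPEN,np.ones((9,9)))
    out=[]
    for k in cv2.findContours(m,cv2.RETR_EXTERNAL,cv2.CHAIN_APPROX_NONE)[0]:
        if cv2.contourArea(k)<150*s*s: continue
        (u,v),wh,a=cv2.minAreaRect(k); b=np.intp(cv2.boxPoints(((u,v),wh,a))); cv2.polylines(o,[b],True,(255,0,255))
        yaw=-a; yaw=(yaw+45)%90-45   # +angle in pic is clockwise seen from above
        out.append((round(c[0]+half-v/s,1),round(c[1]+half-u/s,1),np.round(np.array(wh)/s,1),round(yaw,1)))
    if name: cv2.imwrite(name,o[:,:,::-1])
    return out,o
E
python3 - <<'E'
from h import *
for n in ("top","scene"):
    f=viewer.grab_frame(n)
    L=[]
    for t,c,z,h in (("new",(600,-335),80,70),("old",(565,125),99,70),("lip",(415,125),33,70)):
        r,o=blue_rect(f,c,z,h); print(n,t,r); L.append(o[::2,::2])
    L.append(ortho(f,(520,150),33,140,1))
    cv2.imwrite(f"pics/m_{n}.png",np.hstack([L[0],L[1]])[:,:,::-1]); 
    cv2.imwrite(f"pics/l_{n}.png",np.hstack([ortho(f,(500,150),33,140,2),L[0]][:1])[:,:,::-1])
a=cv2.imread("pics/m_top.png");b=cv2.imread("pics/l_top.png")
b=cv2.resize(b,(300,300)); a=cv2.resize(a,(600,300)); a2=cv2.resize(cv2.imread("pics/m_scene.png"),(500,250)); b2=cv2.resize(cv2.imread("pics/l_scene.png"),(300,250))
cv2.imwrite("pics/c1.png",np.vstack([cv2.resize(np.hstack([a,b]),(800,300)),np.hstack([a2,b2])]))
E
```

```text
top new [(593.5, -347.5, array([45.6, 44.8]), 14.3)]
top old [(564.0, 122.5, array([45.2, 44.2]), 1.8)]
top lip [(441.6, 127.5, array([ 8.8, 70.5]), 0.0)]
scene new [(593.5, -345.3, array([42.9, 42. ]), 14.8)]
scene old [(564.7, 124.3, array([42.5, 42.6]), 2.3)]
scene lip []
```

View pics/c1.png

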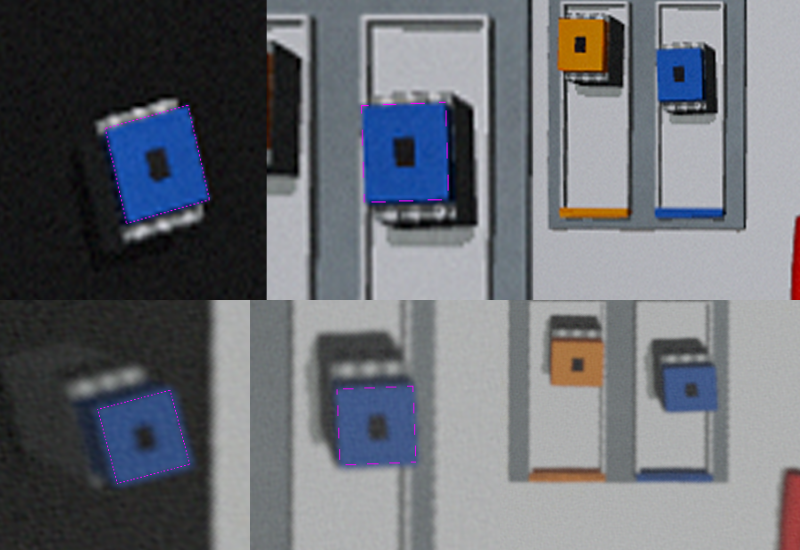

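The crops confirm the targets: the new blue module is centred at about (593.5,-346) with its terminal ends facing front and back, yaw +14.5°. The old one is at (564,123.4) with yaw about 2°. The lip's inner face is at x≈446 and y≈127.5, so the lane origin is at about (541,127.5) with yaw 0. Next I go to the old module.

```bash
cat > go.py <<'E'
import sys
from h import *
# go.py x y z yawdeg : shift in tool axes now, and turn about tool z
s=sense(); x,y,z,w=map(float,sys.argv[1:5])
M=R.from_euler('xyz',s["eef_rot"]); T=R.from_euler('xyz',[180,0,w],degrees=True)
d=np.array([x,y,z])-s["position"]
print("t",round(s["clock"],2),"pos",s["position"].round(1),"yaw",np.degrees(s["eef_rot"]).round(1),"F",s["contact_force"].round(1),"gap",round(s["finger_gap"],1))
print("shift now",(M.inv().apply(d)).round(1),"after turn",T.inv().apply(d).round(1),"turn",(M.inv()*T).as_rotvec(degrees=True).round(1))
E
python3 -m jog '91.9 44 -41 0 0 0 10.2; 91.9 36 -48 0 0 0 10.2; 91.9 27 -53 0 0 0 0; 91.9 27 -53 0 0 0 0; 91.9 27 -53 0 0 0 0'; python3 go.py 564 123.4 160 2
```

```text
clock: 1.23
position: [367.6, -304.9, 214.5]
eef_rot: [3.139, -0.002, 0.016]
contact_force: [0.6, -0.9, -0.2]
finger_gap: 92.1
t 1.23 pos [ 367.6 -304.9  214.5] yaw [ 1.798e+02 -1.000e-01  9.000e-01] F [ 0.6 -0.9 -0.2] gap 92.1
shift now [ 203.1 -425.2   53.8] after turn [ 211.3 -421.2   54.5] turn [ 0.2 -0.1 -1.1]
```

```bash
python3 -m jog '91.9 26 -54 0 0 0 -1; 91.9 26 -54 0 0 0 0; 91.9 26 -54 0 0 0 0; 91.9 26 -54 0 0 0 0; 91.9 26 -54 7 0 0 0' >/dev/null; python3 -m jog '91.9 26 -54 10 0 0 0; 91.9 26 -54 10 0 0 0; 91.9 20 -40 10 0 0 0; 91.9 0 0 0 0 0 0' >/dev/null;  python3 go.py 564 123.4 160 2
```

```text
t 2.35 pos [563.6 136.6 178.9] yaw [179.7  -0.7   2.2] F [-0.2  0.3 -0.1] gap 91.9
shift now [-0.3 13.2 19. ] after turn [-0.1 13.2 18.9] turn [ 0.3 -0.7  0.2]
```

```bash
python3 -m jog '91.9 0 13 19 0.3 -0.7 0; 91.9 0 0 0 0 0 0' >/dev/null;  python3 go.py 564 123.4 46 2
```

```text
t 2.6 pos [563.3 121.2 158.6] yaw [-180.     0.2    2.2] F [-0.2  0.2  0.2] gap 91.9
shift now [  1.1  -2.2 112.6] after turn [  0.8  -2.2 112.6] turn [-0.   0.2  0.2]
```

```bash
python3 -m jog '91.9 1 -2 40 0 0 0; 91.9 0 0 40 0 0 0; 91.9 0 0 20 0 0 0; 91.9 0 0 12 0 0 0; 91.9 0 0 0 0 0 0' >/dev/null;  python3 go.py 564 123.4 46 2; python3 -m jog '60 0 0 0 0 0 0; 40 0 0 0 0 0 0; 40 0 0 0 0 0 0; 40 0 0 0 0 0 0' 15;python3 go.py 476 127 46 0
```

```text
t 3.23 pos [564.4 116.2  45.6] yaw [-180.     0.     1.6] F [0.2 0.8 0.2] gap 91.8
shift now [-0.2 -7.2 -0.4] after turn [-0.2 -7.2 -0.4] turn [-0.   0.  -0.4]
clock: 3.72
position: [566.4, 116.4, 48.6]
eef_rot: [-3.14, -0.004, 0.028]
contact_force: [0.3, 1.2, -0.1]
finger_gap: 54.0
t 3.73 pos [566.4 116.4  48.6] yaw [-179.9   -0.2    1.6] F [ 0.3  1.2 -0.1] gap 54.0
shift now [-90.1 -13.2   2.2] after turn [-90.4 -10.6   2.6] turn [-0.1 -0.2  1.6]
```

```bash
python3 -m jog '54 0 -6 2 0 0 0; 54 0 0 0 0 0 0; 40 0 0 0 0 0 0; 40 0 0 0 0 0 0; 40 0 0 0 0 0 0' 15;python3 go.py 476 127 46 0
```

```text
clock: 4.35
position: [566.3, 122.9, 46.5]
eef_rot: [-3.14, -0.004, 0.029]
contact_force: [-0.6, 0.5, 0.9]
finger_gap: 44.6
t 4.35 pos [566.3 122.9  46.5] yaw [-179.9   -0.2    1.6] F [-0.6  0.5  0.9] gap 44.6
shift now [-90.1  -6.6   0.1] after turn [-90.3  -4.1   0.5] turn [-0.1 -0.2  1.6]
```

```bash
python3 -m jog '40 -20 -2 0 0 0 1.6; 40 -20 -2 0 0 0 0; 40 -20 0 0 0 0 0; 40 -14 0 0 0 0 0; 40 0 0 0 0 0 0' 20;python3 go.py 478 127 46 0
```

```text
clock: 4.97
position: [492.8, 126.6, 46.7]
eef_rot: [-3.139, -0.009, -0.001]
contact_force: [0.1, 0.3, -2.4]
finger_gap: 44.8
t 4.97 pos [492.8 126.6  46.7] yaw [-179.9   -0.5   -0. ] F [ 0.1  0.3 -2.4] gap 44.8
shift now [-14.8  -0.4   0.6] after turn [-14.8  -0.4   0.7] turn [-0.1 -0.5 -0. ]
```

```bash
python3 -m jog '40 -6 0 0 0 -0.5 0; 40 -5 0 0 0 0 0; 40 0 0 0 0 0 0';python3 -m jog '40 -2 0 0.5 0 0 0; 40 0 0 0 0 0 0'; python3 go.py 478 127 46 0
python3 - <<'E'
from h import *
f=viewer.grab_frame("top"); cv2.imwrite("pics/t2.png",cv2.resize(ortho(f,(500,127),33,80,3),(480,480))[:,:,::-1])
E
```

```text
clock: 5.35
position: [482.1, 126.7, 46.6]
eef_rot: [-3.139, 0.0, -0.001]
contact_force: [-2.7, 0.9, 3.7]
finger_gap: 44.9
clock: 5.6
position: [481.5, 126.8, 46.6]
eef_rot: [-3.139, -0.002, -0.001]
contact_force: [-0.9, 0.1, 0.7]
finger_gap: 45.0
t 5.6 pos [481.5 126.8  46.6] yaw [-1.798e+02 -1.000e-01 -0.000e+00] F [-0.9  0.1  0.7] gap 45.0
shift now [-3.5 -0.2  0.6] after turn [-3.5 -0.2  0.6] turn [-0.2 -0.1 -0. ]
```

View pics/t2.png

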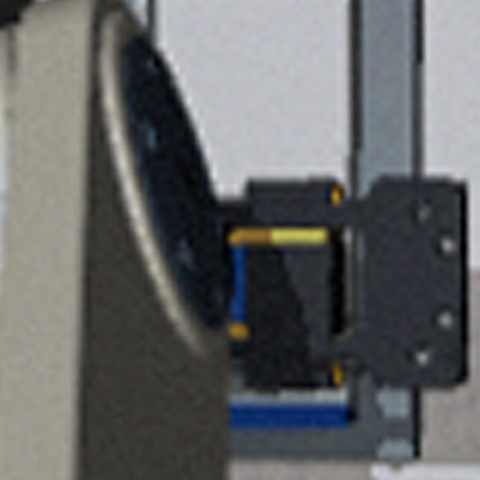

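The arm hides the module in this view; only the blue lip at about (285,413) shows. I'll use force instead: creep a little further towards the lip, then release.

```bash
python3 -m jog '40 -3 0 0 0 0 0; 40 0 0 0 0 0 0'; python3 -m jog '40 -3 0 0 0 0 0; 40 0 0 0 0 0 0'; python3 -m jog '40 -3 0 0 0 0 0; 40 0 0 0 0 0 0'
```

```text
clock: 5.9
position: [478.6, 126.9, 46.5]
eef_rot: [-3.139, -0.003, -0.001]
contact_force: [0.7, -0.2, 2.4]
finger_gap: 44.9
clock: 6.15
position: [477.9, 126.9, 46.9]
eef_rot: [-3.139, -0.008, -0.0]
contact_force: [1.1, 0.4, -2.2]
finger_gap: 44.9
clock: 6.4
position: [477.3, 126.9, 47.4]
eef_rot: [-3.138, -0.012, 0.0]
contact_force: [0.6, -0.5, -2.2]
finger_gap: 45.1
```

It stalls at TCP x≈477.5, which is the predicted lip contact. I level the tool, release gently and rise.

```bash
python3 -m jog '40 1 0 0.8 0 -0.7 0; 45.5 0 0 0 0 0 0; 50 0 0 0 0 0 0; 62 0 0 0 0 0 0; 70 0 0 0 0 0 0' 5; python3 -m jog '70 0 0 0 0 0 0;70 0 0 0 0 0 0;70 0 0 -20 0 0 0; 70 0 0 -50 0 0 0; 80 0 0 -50 0 0 0'; python3 go.py 593.5 -346.3 200 14.5
```

```text
clock: 7.02
position: [475.6, 126.7, 45.7]
eef_rot: [-3.139, 0.006, -0.0]
contact_force: [0.5, -0.8, 0.1]
finger_gap: 68.0
clock: 7.65
position: [473.3, 125.6, 165.1]
eef_rot: [-3.141, 0.014, -0.0]
contact_force: [1.0, 0.4, -0.3]
finger_gap: 77.7
t 7.65 pos [473.3 125.6 165.1] yaw [-180.     0.8   -0. ] F [ 1.   0.4 -0.3] gap 77.7
shift now [119.7 471.9 -36.8] after turn [ -1.8 486.9 -34.9] turn [ -0.1   0.8 -14.5]
```

```bash
python3 -m jog '91.9 0 0 -30 0 0.8 0; 91.9 13 53 0 0 0 -7.2; 91.9 7 54 0 0 0 -7.2; 91.9 0 54 0 0 0 0; 91.9 0 54 0 0 0 0'>/dev/null; python3 -m jog '91.9 0 54 0 0 0 0; 91.9 0 54 0 0 0 0; 91.9 0 54 0 0 0 0; 91.9 0 45 0 0 0 0; 91.9 0 0 0 0 0 0'>/dev/null; python3 go.py 593.5 -346.3 120 14.5
python3 - <<'E'
from h import *
f=viewer.grab_frame("top")
print(blue_rect(f,(476,127),99)[0],blue_rect(f,(420,127),33,40)[0])
f=viewer.grab_frame("scene"); print(blue_rect(f,(476,127),99)[0])
E
```

```text
t 8.9 pos [ 587.9 -296.4  201.6] yaw [179.9  -0.7  15. ] F [ 0.1  0.1 -1.6] gap 92.0
shift now [-8.6 49.5 81.6] after turn [-7.1 49.7 81.6] turn [ 0.1 -0.7  0.5]
[(476.4, 126.4, array([44.7, 42.7]), 0.0)] [(457.0, 140.9, array([ 6. , 45.2]), 0.0)]
[(477.6, 128.3, array([42.2, 42.2]), -0.5)]
```

The old module now stands at about (476.8,127.3), square, against the lip. Now the new module.

```bash
python3 -m jog '91.9 -7 50 30 0 -0.7 0; 91.9 0 0 50 0 0 0; 91.9 0 0 0 0 0 0'>/dev/null; python3 go.py 593.5 -346.3 30 14.5
```

```text
t 9.38 pos [ 594.4 -340.2  121.4] yaw [-179.9   -0.    15.4] F [0.1 0.8 0.4] gap 91.8
shift now [-2.5  5.8 91.4] after turn [-2.4  5.7 91.4] turn [-0.1 -0.   0.9]
```

```bash
python3 -m jog '91.9 -2 6 30 0 0 0.9; 91.9 0 0 0 0 0 0; 91.9 0 0 30 0 0 0; 91.9 0 0 20 0 0 0; 91.9 0 0 10 0 0 0'>/dev/null; python3 -m jog '70 0 0 0 0 0 0'>/dev/null; python3 go.py 593.5 -346.3 29 14.5
```

```text
t 10.12 pos [ 601.5 -344.8   42.8] yaw [179.5  -0.6  14.8] F [ 0.4  0.4 -0.1] gap 84.0
shift now [-8.3 -0.7 13.8] after turn [-8.1 -0.6 13.8] turn [ 0.5 -0.6  0.3]
```

```bash
python3 -m jog '70 -8 -1 13 0.5 -0.6 0.3; 60 0 0 0 0 0 0;54 0 0 0 0 0 0;54 0 0 0 0 0 0'>/dev/null; python3 go.py 593.5 -346.3 29 14.5
```

```text
t 10.62 pos [ 594.  -346.8   30.8] yaw [180.   -0.   14.4] F [-0.6 -0.6  0. ] gap 54.5
shift now [-0.4 -0.6  1.8] after turn [-0.4 -0.6  1.8] turn [ 0.  -0.  -0.1]
```

```bash
python3 -m jog '40 0 0 0 0 0 0;40 0 0 0 0 0 0;40 0 0 0 0 0 0;40 0 0 0 0 0 0' 25 >/dev/null; python3 go.py 593.5 -346.3 29 14.5; python3 -m jog '40 0 0 -15 0 0 0;40 0 0 -40 0 0 0;40 0 0 -50 0 0 0;40 0 0 -50 0 0 0;40 0 0 0 0 0 0' >/dev/null; python3 go.py 548 127 165 0
```

```text
t 11.12 pos [ 594.2 -346.9   31.1] yaw [ 1.80e+02 -1.00e-01  1.44e+01] F [-0.2 -0.9 -0.8] gap 45.0
shift now [-0.5 -0.7  2.1] after turn [-0.5 -0.7  2.1] turn [ 0.  -0.1 -0.1]
t 11.75 pos [ 593.  -346.1  192.3] yaw [-179.9    0.    14.4] F [-0.8 -0.7 -4. ] gap 44.7
shift now [  74.4 -469.4   27.7] after turn [ -45.  -473.1   27.3] turn [-0.1  0.  14.4]
```

```bash
python3 -m jog '40 8 -52 0 0 0 7.2; 40 2 -52 0 0 0 7.2; 40 -5 -52 0 0 0 0; 40 -5 -52 0 0 0 0; 40 -5 -52 0 0 0 0'>/dev/null; python3 -m jog '40 -5 -52 0 0 0 0; 40 -5 -52 0 0 0 0;40 -5 -50 0 0 0 0;40 -5 -30 0 0 0 0;40 0 0 0 0 0 0'>/dev/null; python3 go.py 548 127 165 0
```

```text
t 13.0 pos [540.4 112.1 182.9] yaw [-179.9    1.    -0.5] F [ 0.9 -0.9 -2.8] gap 44.8
shift now [  7.8 -15.   17.8] after turn [  7.6 -14.9  17.9] turn [-0.1  1.  -0.5]
```

```bash
python3 -m jog '40 8 -15 15 0 1 -0.5; 40 0 0 0 0 0 0;40 0 0 0 0 0 0'>/dev/null; python3 go.py 548 127 90 0
```

```text
t 13.38 pos [546.8 125.1 165.9] yaw [180.    0.2  -0. ] F [-0.1  0.2 -3.7] gap 44.7
shift now [ 1.4 -1.9 75.9] after turn [ 1.2 -1.9 75.9] turn [ 0.   0.2 -0. ]
```

```bash
python3 -m jog '40 1 -2 30 0 0 0; 40 0 0 30 0 0 0;40 0 0 15 0 0 0;40 0 0 0 0 0 0'>/dev/null; python3 go.py 548 127 55 0
```

```text
t 13.88 pos [548.9 124.   90.9] yaw [ 1.8e+02  1.0e-01 -2.0e-01] F [ 0.5  0.5 -3.1] gap 45.0
shift now [-0.9 -3.  35.9] after turn [-0.9 -3.  35.9] turn [ 0.   0.1 -0.2]
```

```bash
python3 -m jog '40 -1 -3 20 0 0 0; 40 0 0 10 0 0 0;40 0 0 5 0 0 0;40 0 0 0 0 0 0'>/dev/null; python3 go.py 548 127 50 0
```

```text
t 14.38 pos [550.9 126.8  58.8] yaw [-180.    -0.2   -0.3] F [ 0.3 -0.3 -4. ] gap 44.9
shift now [-2.9 -0.2  8.8] after turn [-2.9 -0.2  8.8] turn [-0.  -0.2 -0.3]
```

```bash
python3 -m jog '40 -3 0 4 0 0 0; 40 0 0 2 0 0 0;40 0 0 0 0 0 0' >/dev/null; python3 go.py 548 127 50 0;  python3 -m jog '40 0 0 1.5 0 0 0;40 0 0 0 0 0 0'>/dev/null; python3 go.py 548 127 50 0;python3 -m jog '40 0 0 1.5 0 0 0;40 0 0 0 0 0 0' >/dev/null; python3 go.py 548 127 50 0
```

```text
t 14.75 pos [548.5 126.9  53.6] yaw [-180.    -0.3   -0.3] F [-0.  -0.5 -3.5] gap 45.0
shift now [-0.5 -0.1  3.6] after turn [-0.5 -0.1  3.6] turn [-0.  -0.3 -0.3]
t 15.0 pos [548.6 126.9  52.1] yaw [-179.9   -0.4   -0.3] F [ 0.3 -0.4 -4.5] gap 44.8
shift now [-0.6 -0.   2.1] after turn [-0.6 -0.1  2.1] turn [-0.  -0.4 -0.3]
t 15.25 pos [548.7 127.   50.6] yaw [-179.9   -0.4   -0.3] F [ 0.  -0.1 -3.5] gap 44.7
shift now [-0.7 -0.   0.6] after turn [-0.7 -0.   0.6] turn [-0.1 -0.4 -0.3]
```

```bash
for i in 1; do python3 -m jog '40 0 0 1 0 -0.3 0;40 0 0 0 0 0 0' >/dev/null; python3 go.py 548 127 50 0; python3 -m jog '40 0 0 1 0 0 0;40 0 0 0 0 0 0' >/dev/null; python3 go.py 548 127 50 0; done
```

```text
t 15.5 pos [549.  127.   50.1] yaw [-1.799e+02 -1.000e-01 -2.000e-01] F [-0.8 -0.1 -3.5] gap 45.0
shift now [-1.   0.   0.1] after turn [-1.   0.   0.1] turn [-0.1 -0.1 -0.2]
t 15.75 pos [549.2 127.1  50.2] yaw [-1.799e+02 -1.000e-01 -2.000e-01] F [-0.2 -0.2 -3.6] gap 45.0
shift now [-1.2  0.1  0.2] after turn [-1.2  0.1  0.2] turn [-0.1 -0.1 -0.2]
```

```bash
python3 -m jog '40 -1 0 2 0 0 0;40 0 0 0.5 0 0 0' ; python3 -m jog '40 -1 0 2 0 0 0;40 0 0 0.5 0 0 0'
```

```text
clock: 16.0
position: [549.5, 127.2, 50.0]
eef_rot: [-3.14, -0.004, -0.004]
contact_force: [-1.0, -1.0, -0.9]
finger_gap: 45.0
clock: 16.25
position: [549.6, 127.2, 49.9]
eef_rot: [-3.14, -0.006, -0.004]
contact_force: [-2.6, -0.7, -0.4]
finger_gap: 45.1
```

The wrist no longer carries the weight, so the module is on the floor. Release slowly and rise.

```bash
python3 -m jog '40 0 0 0 0 0 0; 46 0 0 0 0 0 0; 50 0 0 0 0 0 0; 60 0 0 0 0 0 0; 68 0 0 0 0 0 0' 5; python3 -m jog '70 0 0 0 0 0 0;70 0 0 0 0 0 0;70 0 0 -20 0 0 0; 70 0 0 -50 0 0 0; 70 0 0 -50 0 0 0'>/dev/null; python3 -m jog '70 0 50 -20 0 0 0;70 0 55 0 0 0 0;70 0 55 0 0 0 0; 70 0 55 0 0 0 0; 70 0 55 0 0 0 0'>/dev/null;python3 -m jog '70 0 50 0 0 0 0;70 0 50 0 0 0 0;70 0 0 0 0 0 0'
python3 - <<'E'
from h import *
for n in ("top","scene"):
    f=viewer.grab_frame(n); print(n,blue_rect(f,(476,127),99,45)[0],blue_rect(f,(548,127),99,35)[0])
    cv2.imwrite(f"pics/e_{n}.png",(ortho(f,(500,160),60,140,2))[:,:,::-1])
a=cv2.imread("pics/e_top.png");b=cv2.imread("pics/e_scene.png");cv2.imwrite("pics/end.png",cv2.resize(np.hstack([a,b]),(800,400)))
E
```

```text
clock: 16.88
position: [550.2, 127.4, 49.4]
eef_rot: [-3.14, -0.007, -0.004]
contact_force: [-0.4, -0.6, 0.5]
finger_gap: 67.1
clock: 18.5
position: [549.2, -254.0, 195.0]
eef_rot: [3.141, -0.011, -0.001]
contact_force: [0.4, 0.3, 0.0]
finger_gap: 69.4
top [(476.5, 126.3, array([42.9, 44.8]), -0.4)] [(548.8, 126.5, array([44., 45.]), 0.0)]
scene [(477.6, 128.1, array([42.2, 42.2]), 0.0)] [(548.6, 128.4, array([44.2, 42.8]), 0.0)]
```

View pics/end.png

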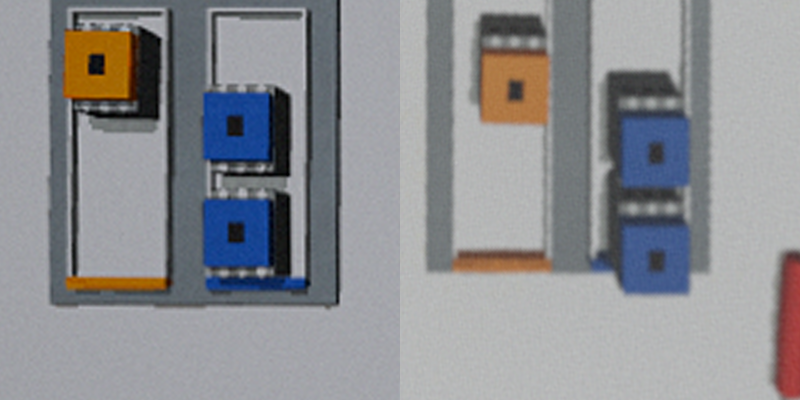

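Both blue modules stand square in the blue lane, front one at the lip (235,232) and the new one behind it (235,126). They are about 71.5 mm apart, a gap of about 11 mm. The orange module (96,64) is where it was, and the arm is clear.

```bash
python3 -c "
from workcell import env; print(env.close_job())"
```

```text
the job is handed in; nothing more can be done
None
```

The lane is restocked and the job is handed in, at about 18.6 s on the robot's clock (limit 51 s). I pulled the old blue-topped module forward to the front lip, then set the new one from the mat down behind it.

| Last check (both cameras) | Old blue module | New blue module |
|---|---|---|
| Position in the lane's frame (x) | about -64 mm | about +8 mm |
| Off the centre line (y) | under 1.5 mm | under 1.5 mm |
| Out of square | under 0.5° | about 0° |

- **Gap:** about 11 mm between the two modules.
- **Contact forces:** the wrist showed no more than about 5 N at any reading, and it read about zero once the arm had withdrawn.
- **Orange module:** it looks unmoved in the final picture, but I did not measure its position again.
- **Camera agreement:** the two cameras differed by 1–2 mm, within their calibration, and nothing else disagreed.
- **Old module at the lip:** the arm hid it from the top camera while I pulled it forward. I judged lip contact by the arm stalling at the expected position, and pictures confirmed it after release.

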